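# Peel a sorting tray off its clinging stack

### The arm

A 6-joint arm with a two-finger parallel gripper is mounted at the origin on a cart in front of the work surface, level with it; the furniture and walls round the work are solid. World frame = base frame: x ahead of the robot, y to its left, z up, the work surface at z = 0. Lengths are in m, angles in rad, forces in N, time in s.
With the tool pointing down it reaches from about 0.4 to 0.825 m from the base axis. Payload 7 kg.
Tool frame: the origin (TCP) lies between the finger pads; the fingertips stand 19 mm ahead of it and the grasp point (between the pads) is the TCP (arm.nose_length is the z of the fingertips in the tool frame, in m); z points along the fingers, y is the line along which they close (so a half turn about z gives the same grasp; the last joint's range is limited). The gripper opens to 85 mm and grips with 20 to 120 N. Pads are 22 mm wide; open, the fingers measure 114 mm over their backs; the gripper's body (76 mm by 85 mm) begins 54 mm behind the grasp point. The pads swing forward as they close: fully open they stand 13 mm farther back than shut.
Start: joints at [-0.836, 0.359, 0.012, 0, -1.224, -0.288], TCP at [0.292, -0.609, 0.25] pointing down, gripper open.
Joint ranges: [-3.07, 3.07], [-1.43, 2.12], [-1.02, 1.25], [-3.03, 1.67], [-3.05, -0], [-3.03, 3.03]. Speed limits (rad/s): [2.39, 2.39, 3.01, 3.14, 3.14, 3.14].

### API

Orientations are given as a 3x3 rotation matrix whose columns are the frame's x, y, z axes.
In Python, from plant import arm gives the robot as it stands.
- The arm moves only by the shell command python3 -m pendant 'ROWS' [FORCE]. ROWS is JSON, one flat list of numbers, 7 for each row, row after row: the shift along the tool's x, y, z as a fraction of full scale, then the turn, a rotation vector about the tool's x, y, z as a fraction of full scale, then the closure, from -1 (fully open) to 1 (shut), so that 0 is half open. A call has 1 to 20 rows; each row shifts and turns the commanded pose from where the row before left it, along the tool's axes as they then stand; what a row does not reach is not made up. Full scale, the value 1, is 0.03 m for a shift and pi/2 rad for a turn. A row lasts 1/8 s, in which the tool goes at most 62.5 mm and 10.7 degrees, less where a joint would pass 70% of its speed; a pose out of reach is approached as far as the arm can. A call with a number of a shift or a turn outside -1 to 1 is refused whole. A call with a gripper value outside its range is refused whole. The fingers move at their own pace and stop on an object; FORCE is the grip in N (left out, the last holds). Time passes only in rows, so rows that do not move let the fingers close. It gives the time, the measured TCP pose, the force, the opening and the grip force at its end, in the units of the state.
- arm.sense(): the state, without advancing time (a new reading comes with each control period).
- arm.read_camera(name): name is "scene" or "top"; returns the picture (420x560x3 uint8, blue, green, red); there is no depth.
- arm.camera_params(name): a dict with "fx", "fy", "cx", "cy" (pixels), "world_from_camera" (4x4, takes a point from camera to world coordinates). Camera axes: x right, y down, z forward; pixel columns grow to the right and rows downward; lengths in m; the calibration is good to about 2 mm. A picture is of the moment at which its call begins. camera_params takes no time and is no camera call.
- arm.hand_in(): hands the job in; it is judged then, once.
The state is a dict: "clock": time; "joint_pos": joint angles; "qvel": joint speeds; "effort": joint torques, N m; "ee_pos": TCP position; "tool_rot": TCP orientation; "contact_force": force on the tool from outside, world axes, zero at the start; "torque": the same for the moment, N m; "opening": opening from 0.0 (shut) to 1.0 (fully open); "gripper_force": force on a finger pad.
Only numpy, scipy, OpenCV 4.12 (cv2) and the standard library are available. Lean on these libraries where they do the work, as an engineer would, in place of code of your own. Each camera call takes 0.05 s, during which the arm holds its last target. There are 200 camera calls.

### The job

Take the top sorting tray (the one with the upright thumb tab) off its clinging stack by peeling it: raise the tab corner first while the opposite corner still rests on the tray below, then lift it clear so that the lower tray stays where it is. Carry it, without pushing the ring clamp or the charcoal block about, until it is centred over the round cream dish that stands on the bench top, and finish while still holding it there, level, about 12 cm above the bench.

Things in the scene. Friction and masses are not known exactly. Their poses are not given: they have to be found in the camera images.
- tray_tab (a point): Centre of the graspable part of the top tray's thumb tab: an upright aluminium plate on one corner, 62 mm from the tray's middle, 10 mm thick, 24 mm long, top edge 8 mm above this point, tray rim 11 mm below it. x: horizontal along the diagonal, outward from the middle; y: across the 10 mm thickness (pinch along y, from above); z up.
- tray_mid (a point): Middle of the top tray, 7 mm above its underside. Square aluminium tray 100 x 100 x 14 mm, walls 3 mm, about 120 g. x runs along a DIAGONAL of the square to the tab corner, z up. A 4 mm deep, 87 mm square boss below nests in the lower tray's 94 mm opening. Corner lugs, 4 mm thick, reach 77 mm from the middle.
- tray_far (a point): The corner of the top tray opposite the tab, at its underside (70 mm from the middle, on -x of tray_mid): the natural pivot of the peel. It starts on the rim of the lower tray.
- lower_tray: Tray under the top one: same square, no tab, loose, 500 g; origin at the middle of its underside, rim 14 mm higher. On each corner a sprung clip with a 10 mm roller holds the lug above it (81 mm from the middle, top 12 mm above the top tray's underside). A clip yields at 1 to 3 N within 5 mm of rise; pulled all four at once they may drag this tray up.
- stack_base: The bottom tray of the stack, fixed to the bench, same square, origin at the middle of its underside on the bench. Tray undersides lie at 0, 14 and 28 mm; the tab's top at 61 mm.
- catch_dish: Shallow round cream dish, 106 mm across, 16 mm high, fixed on the bench top; origin at the middle of its underside. Stack and dish stand one left, one right of the bench's cut-out. Keep clear of the thin tall post at the bench's left front corner (x 0.48, y 0.34, to z 0.74) and of the magnifier lamp over the back of the bench (x over 0.62, from z 0.38 up).
- ring_clamp1: Wooden ring clamp lying loose on the bench between stack and dish, 32 x 122 x 23 mm, a bystander; origin at the middle of its underside.
- charcoal_block: Black charcoal block, 40 x 52 x 24 mm, loose on the bench between stack and dish, a bystander; origin at the middle of its underside.

How it is judged:
On the way, in this order (a step that is already met when the one before it is completed fails the run):
1. the tab corner is raised while the opposite corner still rests on the lower tray (angle between tray_mid's own z axis and vertical above 0.1 rad and z of tray_far in the frame of lower_tray below 0.02 m and z of tray_tab in the frame of lower_tray above 0.051 m and contact force between the fingers and top_tray above 0.5 N), for 0.1 s.
2. the tray is lifted clear of the lower tray, which stays down (z of tray_far in the frame of lower_tray above 0.035 m and z of tray_mid in the frame of lower_tray above 0.045 m and z of lower_tray in the frame of stack_base below 0.018 m), for 0.1 s.
At the end, for the whole second after the job is handed in: The tray is held by the fingers, its middle within 25 mm of the dish centre in plan, 80 to 170 mm above the bench, level within 0.15 rad; the lower tray sits in the base tray (6 mm sideways, raised under 4 mm); ring clamp and charcoal block moved under 30 mm (horizontal distance between tray_mid and catch_dish below 0.025 m and height (world z) of tray_mid between 0.08 and 0.17 m and angle between tray_mid's own z axis and vertical below 0.15 rad and contact force between the fingers and top_tray above 0.5 N and height (world z) of tray_tab above 0.08 m and z of lower_tray in the frame of stack_base below 0.018 m and horizontal distance between lower_tray and stack_base below 0.006 m and distance of each of ring_clamp1, charcoal_block from where it was at the start of the episode below 0.03 m); the arm keeps its last pose, push and grip.
It fails at once if the lower tray is pulled up out of the stack (z of lower_tray in the frame of stack_base above 0.022 m).
It fails at once if the ring clamp or the charcoal block is pushed about (distance of any of ring_clamp1, charcoal_block from where it was at the start of the episode above 0.03 m).
It also fails if it takes over 45 s, if anything falls off the work surface, if the arm or the gripper's body presses on something with over 40 N, if the wrist force passes 120 N, or if a joint passes its speed limit or range.

## Working session

There is one attempt and no reset: what is moved stays moved. The work goes in short steps, Python scripts to look and compute and a shell command to move; the robot and the scene stay as the last step left them, time stands still between calls to the robot, and variables do not carry over. Pictures are saved under pics/ and viewed, at most 10 in all, crops included, and the job is handed in when it is done.

```bash
mkdir -p pics
python3 - <<'E'
from plant import arm
import cv2,numpy as np
for n in("top","scene"):
    cv2.imwrite(f"pics/{n}0.png",arm.read_camera(n)); p=arm.camera_params(n); print(n,p["fx"],p["cx"],p["cy"],np.round(p["world_from_camera"],3).tolist())
s=arm.sense();print(s["clock"],s["ee_pos"],np.round(s["tool_rot"],3).tolist(),s["opening"])
E
```

```text
top 491.68093980564845 280.1911511516911 210.60672590682645 [[0.011, -0.994, 0.108, 0.446], [-1.0, -0.013, -0.012, -0.122], [0.013, -0.108, -0.994, 1.086], [0.0, 0.0, 0.0, 1.0]]
scene 536.9770518667812 272.7455406212006 207.2988895257679 [[0.662, -0.454, 0.597, -0.139], [-0.749, -0.383, 0.54, -0.725], [-0.017, -0.805, -0.593, 0.725], [0.0, 0.0, 0.0, 1.0]]
0.1 [ 0.29148602 -0.60839432  0.24946347] [[-0.902, -0.432, -0.001], [-0.432, 0.902, 0.001], [0.0, 0.001, -1.0]] 1.00138236938984
```

View pics/top0.png

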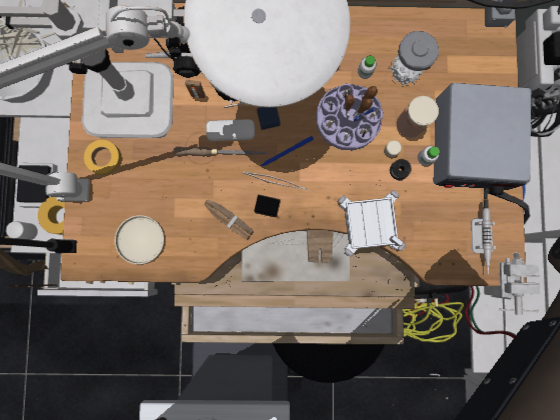

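View pics/scene0.png

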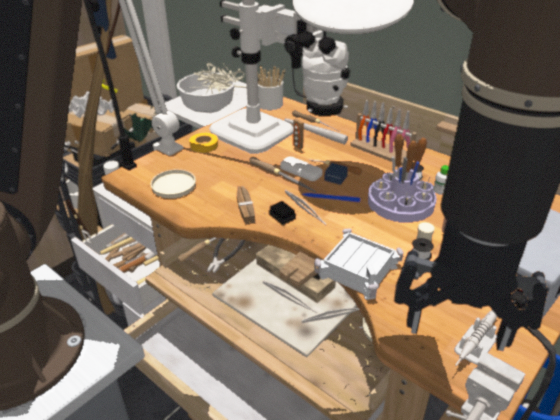

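The top view shows the stack at about (371,222), the dish at (140,240), the clamp at (229,219) and the block at (267,206). I'll zoom in on the stack to find the tab.

```bash
python3 - <<'E'
import cv2,numpy as np
a=cv2.imread("pics/top0.png")[180:265,325:415]; b=cv2.imread("pics/scene0.png")[220:305,310:410]
a=cv2.resize(a,None,fx=4,fy=4,interpolation=cv2.INTER_CUBIC);b=cv2.resize(b,None,fx=4,fy=4,interpolation=cv2.INTER_CUBIC)
cv2.imwrite("pics/crop0.png",np.hstack([a,b]))
E
cat > h.py <<'E'
from plant import arm
import numpy as np
def ray(n,u,v):
    p=arm.camera_params(n);T=p["world_from_camera"]
    return T[:3,3],T[:3,:3]@np.array([(u-p["cx"])/p["fx"],(v-p["cy"])/p["fy"],1])
def at(n,u,v,z):
    o,d=ray(n,u,v);return o+d*(z-o[2])/d[2]
def proj(n,P):
    p=arm.camera_params(n);T=p["world_from_camera"];c=T[:3,:3].T@(np.array(P)-T[:3,3])
    return [p["cx"]+p["fx"]*c[0]/c[2],p["cy"]+p["fy"]*c[1]/c[2]]
E
```

```text
(no output)
```

View pics/crop0.png

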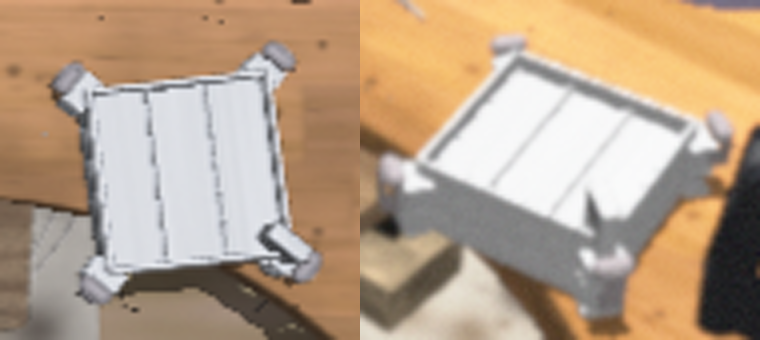

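The zoom shows the tab at the bottom-right corner of the stack in the top view, at full-image (396,241). The rollers are at about (342,199), (394,193), (349,252) and (401,246).

Run:
```python
from h import *
import cv2
cp=lambda x,y:((x+.5)/4-.5+325,(y+.5)/4-.5+180)
R=[at("top",*cp(*q),.038)for q in[(70,78),(278,55),(307,265),(97,290)]]
print(np.round(R,4)); c=np.mean(R,0);print("centre",c)
for i in(0,1):
    d=R[i+2]-R[i];print("diag",np.linalg.norm(d),np.degrees(np.arctan2(d[1],d[0])))
t=at("top",*cp(286,243),.061);print("tab",t,np.linalg.norm((t-c)[:2]),np.degrees(np.arctan2(*(t-c)[1::-1])))
im=cv2.imread("pics/top0.png")
s=im[205:275,105:175].astype(int)
m=((s.min(2)>150)).astype(np.uint8)
k=max(cv2.findContours(m,0,2)[0],key=cv2.contourArea);e=cv2.fitEllipse(k);print(e)
print("dish",at("top",e[0][0]+105,e[0][1]+205,.014), e[1][0]/491*1.08)
for q in[(209,204),(250,235),(267,206)]:print(at("top",*q,.02))
# tool after: joint limit q6
```

```text
[[ 0.5867 -0.2668  0.038 ]
 [ 0.6007 -0.3793  0.038 ]
 [ 0.4878 -0.3933  0.038 ]
 [ 0.4731 -0.281   0.038 ]]
centre [ 0.53708993 -0.3300934   0.038     ]
diag 0.1605870412695611 -128.05089155420703
diag 0.16109142970375542 142.37699709297968
tab [ 0.49818735 -0.37648414  0.061     ] 0.06054346809974176 -129.98269266159764
((35.636905670166016, 34.72894287109375), (43.70092010498047, 45.671600341796875), 34.57949447631836)
dish [0.49527706 0.16828501 0.014     ] 0.09612422344883688
[0.57461277 0.02142396 0.02      ]
[ 0.50808997 -0.06911541  0.02      ]
[ 0.57185872 -0.10504821  0.02      ]
```

```bash
python3 -m pendant '[0,0,0,0,0,-0.074,0, 0,0,0,0,0,-0.074,0, 0,0,0,0,0,-0.074,0, 0,0,0,0,0,-0.074,0, -0.94,-0.068,0.2,0,0,0,0, -0.94,-0.068,0.2,0,0,0,0, -0.94,-0.068,0.2,0,0,0,0, -0.94,-0.068,0.2,0,0,0,0, -0.94,-0.068,0.3,0,0,0,0, -0.94,-0.068,0.3,0,0,0,0, -0.94,-0.068,0.3,0,0,0,0, -0.94,-0.068,0.3,0,0,0,0, -0.94,-0.068,0.4,0,0,0,0, -0.94,-0.068,0.4,0,0,0,0, -0.94,-0.068,0.4,0,0,0,0, 0,0,0.5,0,0,0,0, 0,0,0,0,0,0,0, 0,0,0,0,0,0,0]' 100
python3 - <<'E'
from h import *
import cv2
s=arm.sense();R=s["tool_rot"];print(np.round(R,3).tolist(),s["joint_pos"],s["ee_pos"])
print("d tool",R.T@(np.array([.4988,-.378,.065])-s["ee_pos"]))
a=arm.read_camera("scene");print(proj("scene",s["ee_pos"]),proj("scene",s["ee_pos"]+R[:,2]*.019),proj("scene",[.4988,-.378,.061]))
cv2.imwrite("pics/s1.png",cv2.resize(a[150:310,260:450],None,fx=4,fy=4,interpolation=2)[:600])
E
```

```text
clock: 2.35
ee_pos: [0.4989, -0.3779, 0.1395]
tool_rot: [[-0.613, -0.79, -0.0], [-0.79, 0.613, -0.0], [0.0, -0.0, -1.0]]
contact_force: [0.0, 0.5, 0.8]
opening: 0.5
gripper_force: 0.0
[[-0.613, -0.79, -0.0], [-0.79, 0.613, -0.0], [0.0, -0.0, -1.0]] [-3.36593089e-01  3.67771094e-01 -2.44317170e-01  2.81065697e-04
 -9.58769612e-01 -3.23229523e-01] [ 0.49893665 -0.37787104  0.13954147]
d tool [1.67928662e-04 3.00406111e-05 7.45415124e-02]
[np.float64(373.97097883973646), np.float64(235.86516109915326)] [np.float64(372.9286960441463), np.float64(244.38031281569653)] [np.float64(369.83528244537627), np.float64(269.8374825140161)]
```

View pics/s1.png

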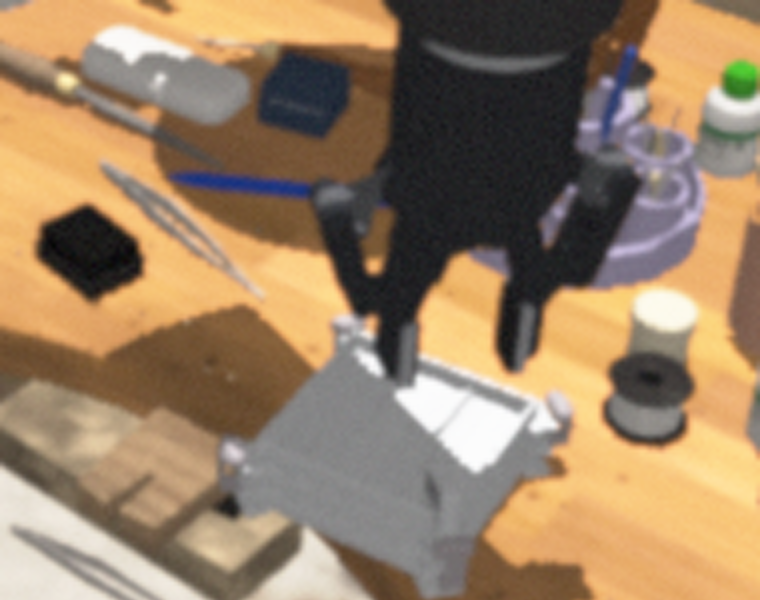

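The fingers straddle the tab, which shows at crop (436,475), or full-image (369,269), against a predicted (370,270). I'll go down and close.

```bash
python3 -m pendant '[0,0,0.5,0,0,0,0, 0,0,0.5,0,0,0,0, 0,0,0.5,0,0,0,0, 0,0,0.4,0,0,0,0, 0,0,0.3,0,0,0,0, 0,0,0.26,0,0,0,0, 0,0,0,0,0,0,0, 0,0,0,0,0,0,0]' 100
python3 -m pendant '[0,0,0,0,0,0,1, 0,0,0,0,0,0,1, 0,0,0,0,0,0,1, 0,0,0,0,0,0,1, 0,0,0,0,0,0,1, 0,0,0,0,0,0,1]' 110
```

```text
clock: 3.4
ee_pos: [0.4996, -0.3773, 0.0659]
tool_rot: [[-0.612, -0.791, 0.001], [-0.791, 0.612, -0.0], [-0.0, -0.001, -1.0]]
contact_force: [1.6, -0.2, -0.9]
opening: 0.498
gripper_force: 0.0
clock: 4.15
ee_pos: [0.5, -0.3776, 0.0663]
tool_rot: [[-0.612, -0.791, 0.001], [-0.791, 0.612, -0.001], [-0.0, -0.002, -1.0]]
contact_force: [0.9, -1.3, 5.1]
opening: 0.078
gripper_force: 108.5
```

```bash
python3 -m pendant '[-0.025,0,-0.09,0,0.0127,0,1, -0.025,0,-0.09,0,0.0127,0,1, -0.025,0,-0.09,0,0.0127,0,1, -0.025,0,-0.09,0,0.0127,0,1, -0.025,0,-0.09,0,0.0127,0,1, -0.025,0,-0.09,0,0.0127,0,1, -0.025,0,-0.09,0,0.0127,0,1, -0.025,0,-0.09,0,0.0127,0,1, -0.025,0,-0.09,0,0.0127,0,1, 0,0,0,0,0,0,1, 0,0,0,0,0,0,1, 0,0,0,0,0,0,1]' 120
python3 - <<'E'
from h import *
import cv2
a=arm.read_camera("scene")
cv2.imwrite("pics/s2.png",cv2.resize(a[150:310,260:450],None,fx=4,fy=4,interpolation=2)[:600])
E
```

```text
clock: 5.65
ee_pos: [0.5044, -0.3705, 0.089]
tool_rot: [[-0.603, -0.79, -0.11], [-0.778, 0.613, -0.141], [0.178, 0.0, -0.984]]
contact_force: [0.0, -0.1, -0.6]
opening: 0.076
gripper_force: 118.7
```

View pics/s2.png

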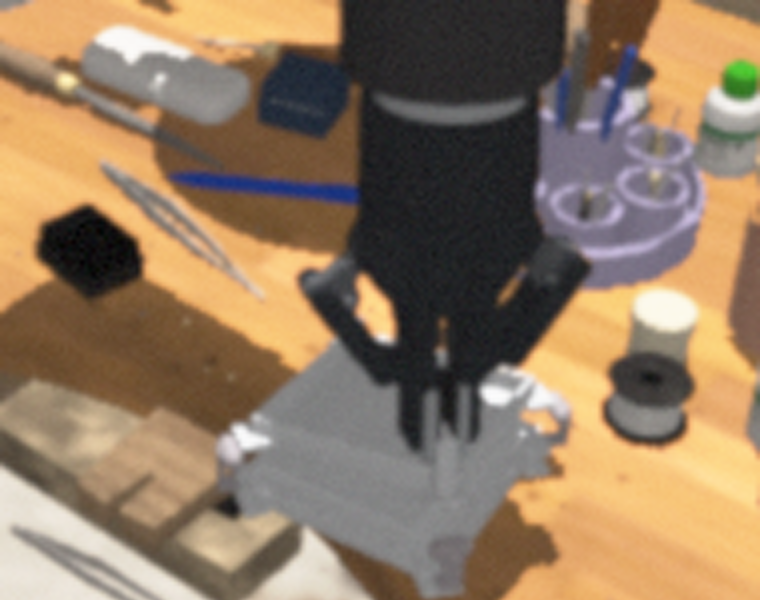

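The peel pose has been reached: the tab corner is raised about 23 mm and the lower tray, with its side rollers at (230,447) and (558,412), is still in place. Next I lift straight up.

```bash
python3 -m pendant '[0.018,0,-0.1,0,0,0,1, 0.018,0,-0.1,0,0,0,1, 0.018,0,-0.1,0,0,0,1, 0.018,0,-0.1,0,0,0,1, 0.036,0,-0.2,0,0,0,1, 0.054,0,-0.3,0,0,0,1, 0.072,0,-0.4,0,0,0,1, 0.072,0,-0.4,0,0,0,1, 0.072,0,-0.4,0,0,0,1, 0.072,0,-0.4,0,0,0,1, 0,0,0,0,0,0,1, 0,0,0,0,0,0,1]' 120
python3 - <<'E'
from h import *
import cv2
s=arm.sense();R=s["tool_rot"]
a=arm.read_camera("scene");b=arm.read_camera("top")
f=lambda i:cv2.resize(i,None,fx=2.5,fy=2.5,interpolation=2)
cv2.imwrite("pics/s3.png",np.hstack([f(a[110:310,290:450]),f(b[130:330,280:440])])[:600])
print(s["joint_pos"])
E
```

```text
clock: 7.2
ee_pos: [0.5045, -0.3702, 0.1651]
tool_rot: [[-0.603, -0.79, -0.11], [-0.778, 0.613, -0.141], [0.179, 0.0, -0.984]]
contact_force: [0.4, 0.3, -1.2]
opening: 0.074
gripper_force: 118.7
[-0.22953135  0.35527777 -0.28916796  0.19254569 -1.01061844 -0.53906906]
```

View pics/s3.png

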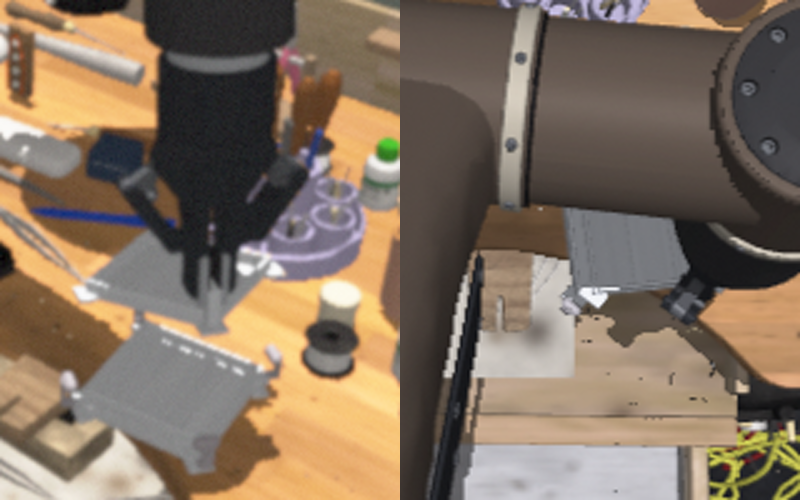

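The tray is free, at about (170,270) in the left half. The lower tray stays seated at about (165,385). I'll level the tray and carry it.

```bash
python3 -m pendant '[0,0,0,0,-0.023,0,1, 0,0,0,0,-0.023,0,1, 0,0,0,0,-0.023,0,1, 0,0,0,0,-0.023,0,1, 0,0,0,0,-0.023,0,1, -0.2,0.187,0,0,0,0,1, -0.4,0.375,0,0,0,0,1, -0.6,0.56,0,0,0,0,1, -0.6,0.56,0,0,0,0,1, -0.6,0.56,0,0,0,0,1, -0.6,0.56,0,0,0,0,1, -0.6,0.56,0,0,0,0,1, -0.6,0.56,0,0,0,0,1, -0.6,0.56,0,0,0,0,1, -0.6,0.56,0,0,0,0,1, -0.6,0.56,0,0,0,0,1, -0.6,0.56,0,0,0,0,1, -0.3,0.28,0,0,0,0,1, 0,0,0,0,0,0,1]' 120
python3 - <<'E'
from h import *
s=arm.sense();R=s["tool_rot"];print(s["joint_pos"],(R.T@(np.array([.4581,.1209,.158])-s["ee_pos"]))/.03, at("scene",173,184,.016))
E
```

```text
clock: 9.68
ee_pos: [0.4784, -0.0873, 0.1657]
tool_rot: [[-0.611, -0.792, 0.001], [-0.792, 0.611, 0.001], [-0.001, -0.0, -1.0]]
contact_force: [0.1, 0.0, -1.0]
opening: 0.08
gripper_force: 118.7
[ 2.24458679e-01  1.23399684e-01 -5.13599536e-01 -6.34217914e-04
 -9.32870833e-01 -8.80904743e-01] [-5.08272997  4.77460606  0.26051274] [0.49046759 0.16414766 0.016     ]
```

```bash
python3 -m pendant '[-0.3,0.28,0,0,0,0,1, -0.6,0.56,0,0,0,0,1, -0.6,0.56,0,0,0,0,1, -0.6,0.56,0,0,0,0,1, -0.6,0.56,0,0,0,0,1, -0.6,0.56,0,0,0,0,1, -0.6,0.56,0,0,0,0,1, -0.6,0.57,0.1,0,0,0,1, -0.4,0.38,0.1,0,0,0,1, -0.18,0.17,0.06,0,0,0,1, 0,0,0,0,0,0,1, 0,0,0,0,0,0,1, 0,0,0,0,0,0,1]' 120
python3 - <<'E'
from h import *
import cv2
s=arm.sense();R=s["tool_rot"]
a=arm.read_camera("scene");b=arm.read_camera("top")
f=lambda i:cv2.resize(i,None,fx=2.5,fy=2.5,interpolation=2)
cv2.imwrite("pics/s4.png",np.hstack([f(a[100:300,80:240]),f(b[130:330,80:240])]))
cv2.imwrite("pics/s5.png",np.vstack([a,b])[::1,::1][:0] if 0 else a)
m=s["ee_pos"]+R@np.array([-.0602,0,.031]);print(m)
for z in(0.007,):
  for L in(.0707,):
    for k in range(4):
        d=R@np.array([np.cos(k*np.pi/2)*L,np.sin(k*np.pi/2)*L,-z]);print(k,[(np.array(proj(n,m+d))-o)*2.5 for n,o in(("scene",[80,100]),("top",[80,130]))])
E
```

```text
clock: 11.3
ee_pos: [0.4592, 0.1191, 0.158]
tool_rot: [[-0.613, -0.79, 0.001], [-0.79, 0.613, 0.001], [-0.001, -0.0, -1.0]]
contact_force: [0.4, 0.7, -1.4]
opening: 0.076
gripper_force: 118.7
[0.49607921 0.16669829 0.12708457]
0 [array([221.37301353, 137.12028708]), array([182.22263032, 322.94894739])]
1 [array([139.02896624, 106.03267084]), array([ 51.72470167, 337.87426746])]
2 [array([216.47143813,  61.62557961]), array([ 41.96689833, 208.87915502])]
3 [array([297.29503632,  89.35918681]), array([171.0566063 , 194.46623305])]
```

View pics/s4.png

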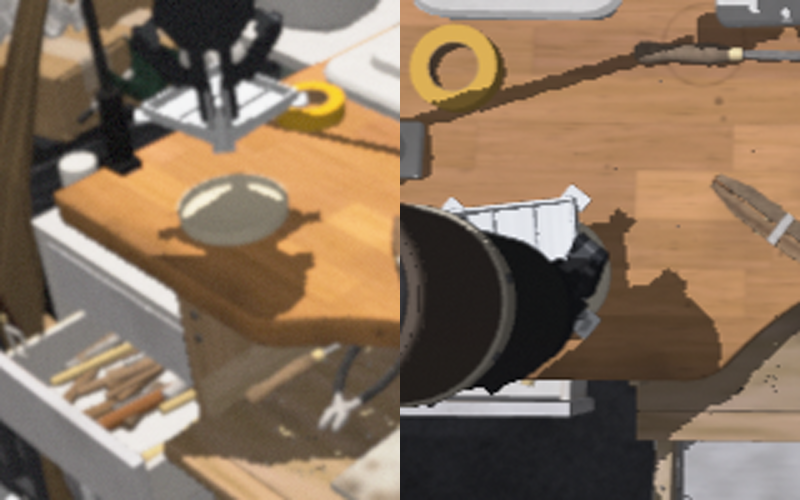

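View pics/s5.png

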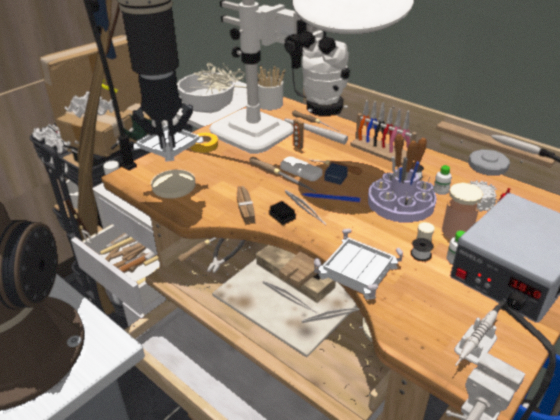

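The tray's visible corners match the predictions for a level tray over the dish: (297,92) and (140,106) in the left half, (576,197) in the right. The lower tray, clamp and block look unmoved, so I'm handing in.

```bash
python3 -c "
from plant import arm
print(arm.hand_in())"
```

```text
the job is handed in; nothing more can be done
None
```

The top tray was peeled off tab corner first and handed in still gripped and level, about 13 cm up, centred over the dish to within about 7 mm by my estimates; the last pictures show the lower tray, ring clamp and charcoal block in place, but the hand-in returned no verdict.

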